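Index the sample turntable and swing the cover over the crucible

ROBOT

A 6-joint arm with a two-finger parallel gripper is mounted at the origin on the work surface. World frame = base frame: x ahead of the robot, y to its left, z up, the work surface at z = 0. Lengths are in mm, angles in rad, forces in N, time in s.
With the tool pointing down it reaches from about 275 to 825 mm from the base axis. Payload 4.9 kg.
Tool frame: the origin (TCP) lies on the mounting face of the last link; the fingertips stand 173 mm ahead of it and the grasp point (between the pads) lies 155 mm ahead of it (bot.tip_extent is the distance from the TCP to the fingertips, in mm); y points along the fingers, x is the direction in which the jaws open and shut, and the axes are right-handed (so a half turn about y gives the same grasp; the last joint's range is limited). The gripper opens to 85 mm and grips with 20 to 120 N. Pads are 22 mm wide; open, the fingers measure 114 mm over their backs; the gripper's body (76 mm by 85 mm) begins 54 mm behind the grasp point. The pads swing forward as they close: fully open they stand 13 mm farther back than shut.
Start: joints at [1.103, 0.326, -0.193, 1.052, 0, 1.437], TCP at [180.195, 519.662, 404.681] pointing down, gripper open.
Joint ranges: [-2.65, 2.65], [-0.97, 1.79], [-1.3, 1.35], [-1.93, 2.1], [-1.47, 1.37], [-3.14, 3.14]. Speed limits (rad/s): [2.57, 2.57, 3.14, 3.14, 3.14, 3.14].

INTERFACE

Orientations are given as a unit quaternion [w, x, y, z].
In Python, from workcell import bot, vision gives the robot as it stands.
- The arm moves only by the tool step_arm, never from a script. Its argument "plan" is a list of rows, each an object of numbers: "x", "y", "z": the shift along the tool's x, y, z in cm; "turn": the turn about the tool's y in rad. In form: [{"x": .., "y": .., "z": .., "turn": ..}, ...]. A call has 1 to 12 rows; each row shifts and turns the commanded pose from where the row before left it, along the tool's axes as they then stand; what a row does not reach is not made up. A row lasts 1/8 s, in which the tool goes at most 62.5 mm and 10.7 degrees, less where a joint would pass 70% of its speed; a pose out of reach is approached as far as the arm can. A call is refused whole if a number of a shift passes 6.25 or a number of a turn 0.188, either way. A call with a gripper value outside its range is refused whole. "fingers" is the finger opening in cm, from 0 to 8.54, set as the call begins (left out, the last holds). The fingers move at their own pace and stop on an object; "newtons" is the grip in N (left out, the last holds). Time passes only in rows, so rows that do not move let the fingers close. It gives the time, the measured TCP pose, the force and the opening at its end, in the units of the state.
- bot.observe(): the state, without advancing time (a new reading comes with each control period).
- vision.capture(name): name is "scene" or "top" or "wrist"; returns (picture, depth): 384x512x3 uint8, red, green, blue; 384x512 float32, mm along the optical axis (not along the pixel's ray), 0 where there is no reading.
- vision.get_calibration(name): a dict with "camera_matrix" (3x3 intrinsics, pixels), "eye" and "rotation" of the camera in the world. Camera axes: x right, y down, z forward; pixel columns grow to the right and rows downward; lengths in mm; the calibration is good to about 2 mm. A picture is of the moment at which its call begins: read the wrist's pose just before it. get_calibration takes no time and is no camera call; for the wrist camera it gives the pose at the moment of the call.
- bot.job_done(): hands the job in, once; it reports no verdict.
The state is a dict: "t": time; "q": joint angles; "dq": joint speeds; "tau": joint torques, N m; "tool_pos": TCP position; "eef_rot": TCP orientation; "contact_force": force on the tool from outside, world axes, zero at the start; "ft_torque": the same for the moment, N m; "grip_width": finger opening in mm.
Only numpy, scipy, OpenCV 4.12 (cv2) and the standard library are available. Lean on these libraries where they do the work, as an engineer would, in place of code of your own. Each camera call takes 0.05 s, during which the arm holds its last target. There are 200 camera calls.

TASK

On the sample changer, push on a spoke of the turntable to turn it until the tall lidded crucible stands squarely at the loading station, in front of the index blade; then push the cover arm round to its stop so that its disc sits over that crucible. Only push with the fingertips: do not touch, lift or tip the crucible or the pans in the turntable, and leave everything else on the bench where it is.

Things in the scene. Friction and masses are not known exactly. Their poses are not given: they have to be found in the camera images.
- station (a point): Loading station: fixed point on the changer's light grey base plate (300 x 360 x 12 mm), 100 mm from the turntable's axis, 52 mm above the bench (height of the seats' floors). A dark steel blade on a white post (70 mm high) outside the turntable points inward at it, tip 129 mm from the axis. Axes are the base plate's: -y points from the turntable's axis to the station, z up.
- hub (a point): On the vertical axis of the dark steel turntable, halfway up its spokes (55 mm above the bench); turns with it. Four spokes along its +x, +y, -x, -y: bars 12 mm wide, 48 to 62 mm above the bench, bare from 22 mm (hub, 78 mm high) to 76 mm from the axis. Each ends in a round seat centred 100 mm from the axis, 47 mm across, 14 mm high, floor 52 mm above the bench.
- turntable (a joint): Angle of the turntable, 0 at the start, growing anticlockwise seen from above (rad). It turns either way, more than a half turn, and stays where it is left (friction about 0.06 N m). Between the spokes is open air down to the base plate (12 mm above the bench); a pedestal of radius 24 mm stands under the hub.
- tall_mid (a point): Centre, half-way up, of the tall crucible: white ceramic with a flat lid and a small knob on top, 39 mm across, 45 mm high in all, standing loose in one of the seats (its top is 97 mm above the bench).
- pan_a_mid (a point): Centre of a low open white ceramic pan, 37 mm across, 14 mm high, no lid, standing loose in another seat.
- pan_b_mid (a point): Centre of a second, like, low open pan in another seat. The fourth seat is empty.
- cover (a joint): Angle of the cover arm (rad): near 0 (up to 0.4) at the start, swung away from the turntable; grows as the arm swings clockwise seen from above towards the station; 1.4 is its stop, with the disc centred over the station. It stays where it is left (light friction, about 0.06 N m).
- pivot (a point): Point on the vertical pivot axis of the cover arm, on top of a 24 mm steel post on the base plate, 119 mm above the bench, at the arm's mid-height; pivot boss 32 mm across.
- cover_disc (a point): On the cover disc's axis at the arm's mid-height (119 mm above the bench), 117 mm from the pivot. The arm is a straight steel bar 12 mm wide, 112 to 126 mm above the bench, from the pivot to an aluminium disc 48 mm across (108 to 116 mm above the bench) with a 16 mm stub on top, up to 130 mm. It passes freely above the crucibles.
- vial: small capped glass vial, 22 mm across, 45 mm high, loose on the far left corner of the base plate; origin at its underside. Bystander.
- weight: small brass weight, 20 mm across, 26 mm high, loose on the far edge of the base plate; origin at its underside. Bystander.
- bottle: amber bottle, 64 mm across, 130 mm high, left of the sample changer; origin at its underside. Bystander.
- beaker: glass beaker, 68 mm across, 90 mm high, left of the sample changer and nearer the robot; origin at its underside. Bystander.
- spatula: steel spatula lying flat, 180 mm long, right of the sample changer; origin at its underside. Bystander.
- dish: shallow white dish, 84 mm across, 16 mm high, right of the sample changer and farther from the robot; origin at its underside. Bystander.

How it is judged:
By the outcome, as a careful person would: the job done as asked, in the order asked, and still so for the second after the job is handed in, with the robot touching nothing.
It also fails if it takes over 58 s, if anything falls off the work surface, if the arm or the gripper's body presses on something with over 40 N, if the wrist force passes 120 N, or if a joint passes its speed limit or range.

## Working session

There is one attempt and no reset: what is moved stays moved. The work goes in short steps, Python scripts to look and compute and a tool call to move; the robot and the scene stay as the last step left them, time stands still between calls to the robot, and variables do not carry over. Pictures are saved under pics/ and viewed, about 8 in all and at most 12, crops included, and the job is handed in when it is done.

Besides the shell and the picture viewer there is one more tool, called in YAML: its name, and indented under it one key for each argument. step_arm: Moves the arm, as the interface text tells. Its arguments: {"type":"object","properties":{"plan":{"type":"array"},"fingers":{"type":"number"},"newtons":{"type":"number"}},"required":["plan"]}

```bash
mkdir -p pics; ls; python3 - <<'E'
from workcell import bot, vision
import cv2,numpy as np
o=bot.observe();print(o['t'],o['tool_pos'],o['eef_rot'],o['grip_width'])
for n in('top','scene'):
    p,d=vision.capture(n);cv2.imwrite(f'pics/{n}0.png',p[...,::-1]);np.savez(f'{n}0.npz',p=p,d=d,**vision.get_calibration(n))
    c=vision.get_calibration(n);print(n,c)
E
```

```text
pics
0.0 [180.06353141 519.39824942 403.91257226] [-0.57584057  0.5763918   0.40945816 -0.41051692] 85.82595924405366
top {'camera_matrix': array([[366.4344457 ,   0.        , 252.20294028],
       [  0.        , 366.4344457 , 193.20649403],
       [  0.        ,   0.        ,   1.        ]]), 'eye': array([ 473.20370518,   16.02560609, 1105.29912845]), 'rotation': array([ 0.01006941, -0.69658676,  0.716843  , -0.02831262])}
scene {'camera_matrix': array([[487.62034134,   0.        , 261.44685146],
       [  0.        , 487.62034134, 189.81092545],
       [  0.        ,   0.        ,   1.        ]]), 'eye': array([1149.70917859, -263.52172659, 1112.57981905]), 'rotation': array([-0.24279724,  0.79617869,  0.52950835, -0.16361512])}
```

View pics/top0.png

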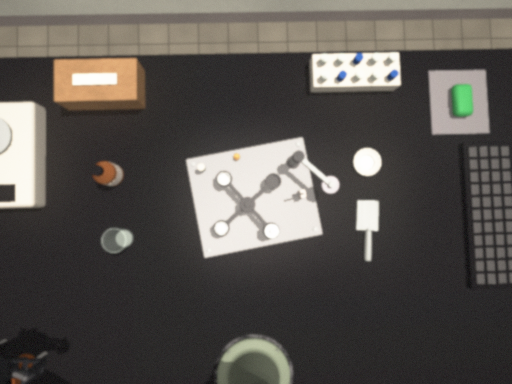

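View pics/scene0.png

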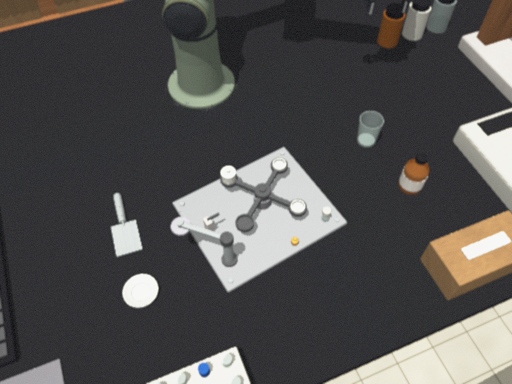

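```bash
cat > h.py <<'E'
import numpy as np,cv2
from scipy.spatial.transform import Rotation as R
def rot(q): q=np.array(q);return R.from_quat([q[1],q[2],q[3],q[0]]).as_matrix()
def ray(c,uv,z):
    uv=np.atleast_2d(uv).astype(float);K=c['camera_matrix']
    v=np.c_[uv,np.ones(len(uv))]@np.linalg.inv(K).T@rot(c['rotation']).T
    e=np.array(c['eye']);return e+v*((z-e[2])/v[:,2])[:,None]
def proj(c,P):
    q=(np.atleast_2d(P)-c['eye'])@rot(c['rotation']);q=q@np.array(c['camera_matrix']).T
    return q[:,:2]/q[:,2:]
E
python3 - <<'E'
from h import *
from workcell import bot,vision
o=bot.observe();print('tool axes cols\n',rot(o['eef_rot']).round(3))
c=dict(np.load('top0.npz'));p=c['p']
print('cam R\n',rot(c['rotation']).round(3))
sub=p[120:270,170:345].astype(int)
m=((sub.min(2)>110)).astype(np.uint8)
m=cv2.morphologyEx(m,cv2.MORPH_OPEN,np.ones((5,5)))
cs=max(cv2.findContours(m,0,2)[0],key=cv2.contourArea)
hull=cv2.convexHull(cs)
hw=ray(c,hull[:,0]+[170,120],12)[:,:2].astype(np.float32)
print('plate',cv2.minAreaRect(hw))
hsv=cv2.cvtColor(p,cv2.COLOR_RGB2HSV);print(p[205,247],p[231,272],p[229,221],p[180,224],p[215,210])
cv2.imwrite('pics/t1.png',cv2.resize(p[125:265,175:350,::-1],None,fx=4.5,fy=4.2,interpolation=cv2.INTER_CUBIC))
for n,uv,z in[('hub',(247,205),78),('tall',(272,231),90),('empty',(272,182),60),('panl',(221,229),66),('panu',(223,180),66),('blade',(291,198),70),('piv',(296,158),126),('disc',(331,185),120)]:print(n,ray(c,uv,z)[0].round(1))
E
```

```text
tool axes cols
 [[ 0.328 -0.001 -0.945]
 [ 0.945 -0.001  0.328]
 [-0.002 -1.     0.   ]]
cam R
 [[-0.029 -0.998  0.054]
 [-0.999  0.028 -0.027]
 [ 0.025 -0.055 -0.998]]
plate ((529.2269287109375, -56.73530578613281), (303.4936218261719, 442.4488525390625), 9.418352127075195)
[140 136 132] [254 254 254] [255 255 254] [255 255 254] [241 237 232]
hub [496.    4.2  78. ]
tall [421.9 -62.6  90. ]
empty [560.2 -69.5  60. ]
panl [430.7  79.3  66. ]
panu [569.2  70.2  66. ]
blade [ 512.4 -121.1   70. ]
piv [ 617.9 -131.1  126. ]
disc [ 542.7 -224.5  120. ]
```

View pics/t1.png

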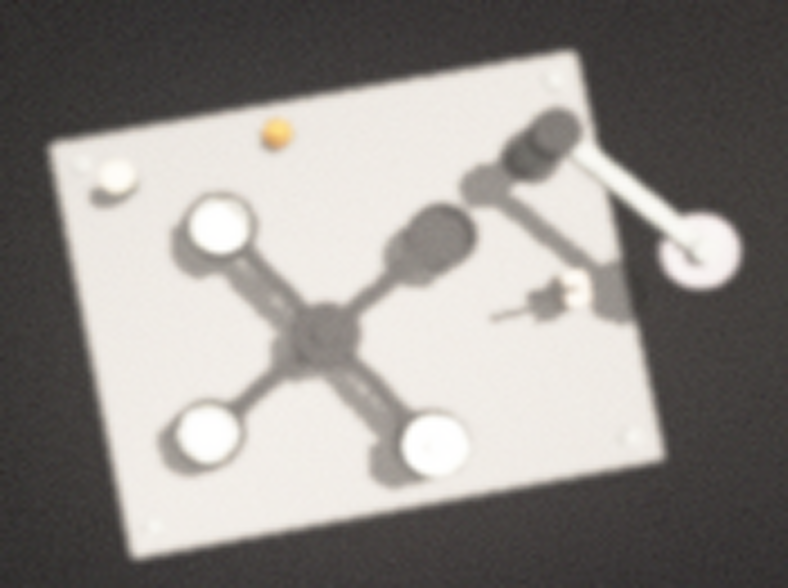

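step_arm:
  plan:
    - {"x": -2.8, "z": -3.76}
    - {"x": -2.8, "z": -3.76}
    - {"x": -2.8, "z": -3.76}
    - {"x": -2.8, "z": -3.76}
    - {"x": -2.8, "z": -3.76}
    - {"x": -2.8, "z": -3.76}
    - {"x": -2.8, "z": -3.76}
    - {"x": -2.8, "z": -3.76}
    - {"x": -2.8, "z": -3.76}
    - {"x": -2.8, "z": -3.76}
    - {"x": -2.8, "z": -3.76}
    - {"x": -2.8, "z": -3.76}
  fingers: 0

```text
validation failed for argument at $.pl...
```

step_arm:
  plan:
    - {"turn": 0.175}
    - {"turn": 0.175}
    - {"turn": 0.175}
    - {}
    - {}

```text
validation failed for argument at $.pl...
```

```bash
python3 - <<'E'
from h import *
from workcell import bot,vision
o=bot.observe();print(o['t'],o['tool_pos'],o['q'],o['grip_width']);print(rot(o['eef_rot']).round(3))
c=vision.get_calibration('wrist');p,d=vision.capture('wrist');print(c,o['contact_force'])
cv2.imwrite('pics/w1.png',p[...,::-1]);np.savez('w1.npz',p=p,d=d,**c)
E
```

```text
0.1 [180.07534493 519.4211641  404.00083977] [ 1.10279963e+00  3.26842806e-01 -1.93467489e-01  1.05199883e+00
 -1.53455862e-05  1.43658382e+00] 85.2924908987663
[[ 0.328 -0.001 -0.945]
 [ 0.945 -0.001  0.328]
 [-0.002 -1.     0.   ]]
{'camera_matrix': array([[305.72492421,   0.        , 255.29631722],
       [  0.        , 305.72492421, 188.05939787],
       [  0.        ,   0.        ,   1.        ]]), 'eye': array([116.79572792, 540.65273028, 372.28999093]), 'rotation': array([0.10739127, 0.80776245, 0.57477135, 0.07499883])} [ 0.86196326 -0.04511969 -1.1155236 ]
```

View pics/w1.png

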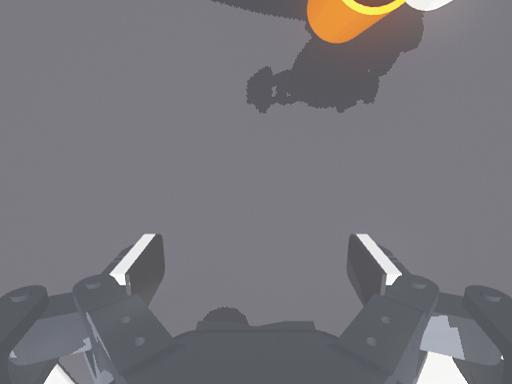

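step_arm:
  plan:
    - {"x": -2.94, "y": 0, "z": -4.72, "turn": 0}
    - {"x": -2.94, "y": 0, "z": -4.72, "turn": 0}
    - {"x": -2.94, "y": 0, "z": -4.72, "turn": 0}
    - {"x": -2.94, "y": 0, "z": -4.72, "turn": 0}
    - {"x": -2.94, "y": 0, "z": -4.72, "turn": 0}
    - {"x": -2.94, "y": 0, "z": -4.72, "turn": 0}
    - {"x": -2.94, "y": 0, "z": -4.72, "turn": 0}
    - {"x": -2.94, "y": 0, "z": -4.72, "turn": 0}
    - {"x": -2.94, "y": 0, "z": -4.72, "turn": 0}
    - {"x": -2.94, "y": 0, "z": -4.72, "turn": 0}
    - {"x": -2.94, "y": 0, "z": -4.72, "turn": 0}
    - {"x": -2.94, "y": 0, "z": -4.72, "turn": 0}
  fingers: 0

```text
t: 1.65
tool_pos: [600.6, -0.8, 404.4]
eef_rot: [0.576, -0.576, -0.41, 0.41]
contact_force: [1.1, -0.5, 0.2]
grip_width: 0.2
```

```bash
python3 - <<'E'
from h import *
from workcell import bot,vision
o=bot.observe();print(o['t'],o['tool_pos'],o['q'])
c=vision.get_calibration('wrist');p,d=vision.capture('wrist')
cv2.imwrite('pics/w1.png',p[...,::-1]);np.savez('w1.npz',p=p,d=d,**c)
cv2.imwrite('pics/w1b.png',cv2.resize(p[...,::-1],None,fx=1.5,fy=1.5,interpolation=cv2.INTER_CUBIC))
E
```

```text
1.65 [600.61229418  -0.84649287 404.38850585] [-1.24310251e-01  4.20845341e-01 -5.24282123e-02  1.09793577e+00
  2.31642505e-04  2.09720149e-01]
```

View pics/w1b.png

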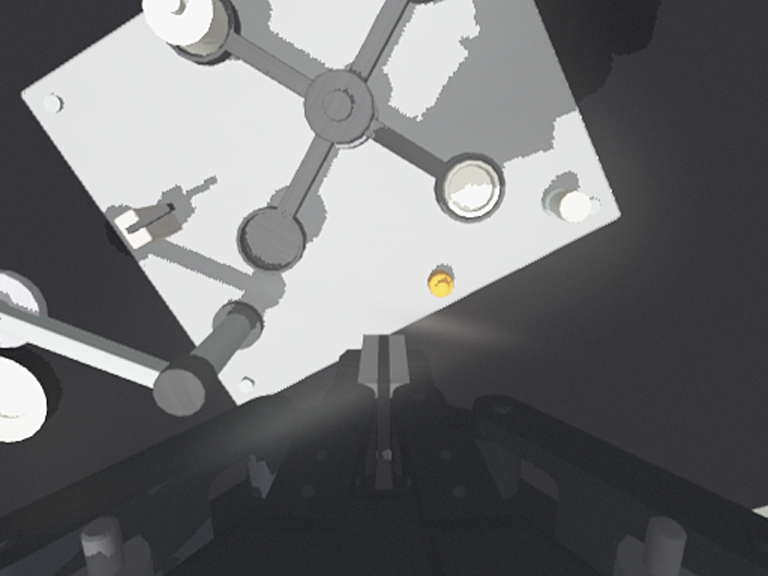

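```bash
python3 - <<'E'
from h import *
c=dict(np.load('w1.npz'))
P={}
for n,uv,z in[('hub',(339,105),78),('empty',(272,238),62),('panu',(471,187),62),('pivot',(179,392),126),('btip',(174,207),70),('c1',(22,95),12),('c2',(238,403),12),('c3',(620,215),12)]:
    P[n]=ray(c,np.array(uv)/1.5,z)[0];print(n,P[n].round(1))
def ang(a,b):
    d=P[b]-P[a];return np.degrees(np.arctan2(d[1],d[0])).round(2),np.hypot(*d[:2]).round(1)
for a,b in[('hub','empty'),('hub','panu'),('hub','btip'),('c1','c2'),('c3','c2'),('hub','pivot')]:print(a,b,ang(a,b))
# subpixel plate edges
g=cv2.cvtColor(c['p'],cv2.COLOR_RGB2GRAY).astype(float)
def edge(a,b,z=12):
    a,b=np.array(a)/1.5,np.array(b)/1.5;t=(b-a)/np.linalg.norm(b-a);n=np.array([-t[1],t[0]]);pts=[]
    for s in np.linspace(.06,.94,80):
        q=a+s*(b-a);k=np.arange(-5,5.1,.5);xy=q+k[:,None]*n
        v=cv2.remap(g.astype(np.float32),xy[None,:,0].astype(np.float32),xy[None,:,1].astype(np.float32),1)[0]
        dv=np.abs(np.diff(v));i=dv.argmax()
        if dv[i]>12: pts.append(xy[i]+.25*n)
    w=ray(c,np.array(pts),z)[:,:2].astype(np.float32)
    l=cv2.fitLine(w,cv2.DIST_HUBER,0,.01,.01).ravel();print(len(pts),np.degrees(np.arctan2(l[1],l[0])),l[2:])
edge((22,95),(165,300));edge((440,303),(620,215));edge((590,120),(620,215))
E
```

```text
hub [499.    5.5  78. ]
empty [561.8 -68.6  62. ]
panu [573.5  69.6  62. ]
pivot [ 624.1 -138.5  126. ]
btip [ 521.1 -119.    70. ]
c1 [ 407.5 -215.3   12. ]
c2 [ 690.8 -167.7   12. ]
c3 [638.4 181.7  12. ]
hub empty (np.float64(-49.73), np.float64(97.1))
hub panu (np.float64(40.66), np.float64(98.3))
hub btip (np.float64(-79.91), np.float64(126.5))
c1 c2 (np.float64(9.54), np.float64(287.3))
c3 c2 (np.float64(-81.46), np.float64(353.3))
hub pivot (np.float64(-49.01), np.float64(190.8))
80 9.563786 [ 497.52264 -201.37115]
80 -80.569664 [651.98914 106.24279]
80 9.476059 [599.1014  175.92294]
```

step_arm:
  plan:
    - {"x": 0.66, "y": 0, "z": 3.69, "turn": 0}
    - {"x": 0.66, "y": 0, "z": 3.69, "turn": 0}
    - {"x": 0.66, "y": 0, "z": 3.69, "turn": 0}
    - {"x": 0, "y": 0, "z": 0, "turn": 0.177}
    - {"x": 0, "y": 0, "z": 0, "turn": 0.177}
    - {"x": 0, "y": 0, "z": 0, "turn": 0.177}
    - {"x": 0, "y": 3, "z": 0, "turn": 0}
    - {"x": 0, "y": 3, "z": 0, "turn": 0}
    - {"x": 0, "y": 3, "z": 0, "turn": 0}
    - {"x": 0, "y": 3, "z": 0, "turn": 0}
    - {"x": 0, "y": 0, "z": 0, "turn": 0}

```text
t: 3.08
tool_pos: [500.2, 55.9, 282.7]
eef_rot: [0.664, -0.663, -0.243, 0.246]
contact_force: [-0.1, 1.0, 0.0]
grip_width: -0.3
```

```bash
python3 - <<'E'
from h import *
from workcell import bot,vision
o=bot.observe();print(o['t'],o['tool_pos'],o['q'],o['contact_force'],bot.tip_extent);print(rot(o['eef_rot']).round(3))
E
```

```text
3.075 [500.15914501  55.89943455 282.68254646] [-3.54733792e-02  3.64594169e-01 -4.82477465e-01  7.29055212e-01
  2.21324177e-05  8.29309512e-01] [-0.11274724  0.9875227   0.00564045] 173.4
[[ 0.761 -0.005 -0.649]
 [ 0.649  0.     0.761]
 [-0.004 -1.     0.004]]
```

step_arm:
  plan:
    - {"x": 0, "y": 2.33, "z": 0, "turn": 0}
    - {"x": 0, "y": 2.33, "z": 0, "turn": 0}
    - {"x": 0, "y": 2.33, "z": 0, "turn": 0}
    - {"x": 0, "y": 0, "z": 0.7, "turn": 0}
    - {"x": 0, "y": 0, "z": 0.7, "turn": 0}
    - {"x": -0.5, "y": 0, "z": 0, "turn": 0}
    - {"x": -0.5, "y": 0, "z": 0, "turn": 0}
    - {"x": 0, "y": 0, "z": 0, "turn": 0}

```text
t: 4.08
tool_pos: [484.7, 59.6, 215.2]
eef_rot: [-0.664, 0.664, 0.244, -0.244]
contact_force: [0.2, -0.4, 0.3]
grip_width: 0.0
```

step_arm:
  plan:
    - {"x": -0.1, "y": 0, "z": 0, "turn": 0}
    - {"x": -0.1, "y": 0, "z": 0, "turn": 0}
    - {"x": -0.1, "y": 0, "z": 0, "turn": 0}
    - {"x": 0, "y": 0, "z": 0, "turn": 0}

```text
t: 4.58
tool_pos: [482.6, 57.9, 214.7]
eef_rot: [0.664, -0.663, -0.244, 0.245]
contact_force: [0.8, -0.1, 0.1]
grip_width: 0.2
```

```bash
python3 - <<'E'
from h import *
from workcell import bot,vision
o=bot.observe();print(o['t'],o['tool_pos'],o['contact_force'])
c=vision.get_calibration('wrist');p,d=vision.capture('wrist')
t,_=vision.capture('top')
im=np.hstack([p[:, 60:450],cv2.resize(t[125:265,180:325],(396,384),interpolation=cv2.INTER_CUBIC)])
cv2.imwrite('pics/w2.png',im[...,::-1])
E
```

```text
4.575 [482.59635065  57.93315921 214.69853274] [ 0.80040489 -0.07886256  0.07782103]
```

View pics/w2.png

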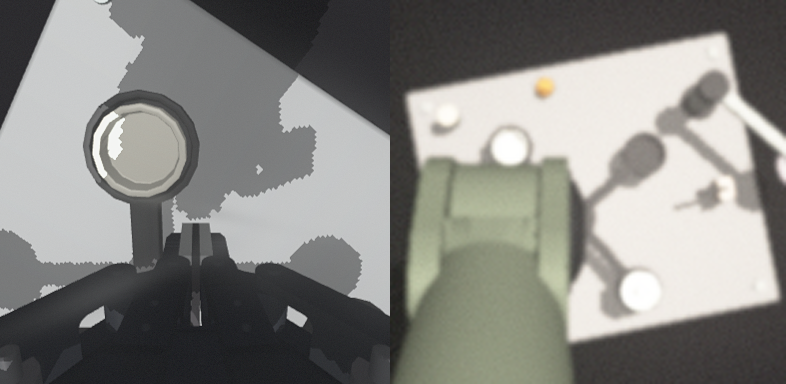

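step_arm:
  plan:
    - {"x": -0.304, "y": 0, "z": 0.123, "turn": -0.06}
    - {"x": -0.304, "y": 0, "z": 0.123, "turn": -0.06}
    - {"x": -0.304, "y": 0, "z": 0.123, "turn": -0.06}
    - {"x": -0.304, "y": 0, "z": 0.123, "turn": -0.06}
    - {"x": -0.304, "y": 0, "z": 0.123, "turn": -0.06}
    - {"x": -0.304, "y": 0, "z": 0.123, "turn": -0.06}
    - {"x": -0.304, "y": 0, "z": 0.123, "turn": -0.06}
    - {"x": -0.304, "y": 0, "z": 0.123, "turn": -0.06}
    - {"x": -0.304, "y": 0, "z": 0.123, "turn": -0.06}
    - {"x": -0.304, "y": 0, "z": 0.123, "turn": -0.06}
    - {"x": -0.304, "y": 0, "z": 0.123, "turn": -0.06}
    - {"x": 0, "y": 0, "z": 0, "turn": 0}

```text
t: 6.18
tool_pos: [453.8, 37.3, 214.8]
eef_rot: [-0.549, 0.549, 0.446, -0.446]
contact_force: [-0.2, -0.0, -0.7]
grip_width: 0.3
```

```bash
cat > spoke.py <<'E'
from h import *
from workcell import bot,vision
def tall():
    p,_=vision.capture('top');c=vision.get_calibration('top')
    s=p[150:265,255:300].astype(int)
    m=(s.min(2)>248).astype(np.uint8)
    n,l,st,ce=cv2.connectedComponentsWithStats(m)
    out=[]
    for i in range(1,n):
        if st[i,4]>60: out.append((st[i,4],ce[i]+[255,150],ray(c,ce[i]+[255,150],88)[0]))
    return p,out
E
python3 - <<'E'
from spoke import *
o=bot.observe();print(o['t'],o['tool_pos'],o['contact_force'],o['q']);print(rot(o['eef_rot'])[:,2])
p,out=tall()
H=np.array([498,5])
for a,u,w in out: d=w[:2]-H;print(a,u,w,np.degrees(np.arctan2(d[1],d[0])),np.hypot(*d))
q=np.load('top0.npz')['p'];m=(q[150:265,255:300].min(2)>248).astype(np.uint8);print(cv2.connectedComponentsWithStats(m)[2:])
E
```

```text
6.175 [453.80833505  37.27906434 214.7946089 ] [-0.17615292 -0.01624048 -0.71552378] [-8.03615955e-02  3.91338630e-01 -6.75536807e-01  5.03976513e-01
 -9.00359332e-05  1.25279933e-01]
[-9.78930188e-01  2.04195213e-01  4.39375255e-05]
126 [282.25396825 211.6984127 ] [474.33001209 -93.04902862  88.        ] -103.5720804404469 100.86565491404737
(array([[   0,    0,   45,  115, 5055],
       [  11,   75,   13,   12,  120]], dtype=int32), array([[22.12937685, 56.4413452 ],
       [16.55      , 80.53333333]]))
```

step_arm:
  plan:
    - {"x": -0.253, "y": 0, "z": 0.105, "turn": -0.05}
    - {"x": -0.253, "y": 0, "z": 0.105, "turn": -0.05}
    - {"x": -0.253, "y": 0, "z": 0.105, "turn": -0.05}
    - {"x": -0.253, "y": 0, "z": 0.105, "turn": -0.05}
    - {"x": -0.253, "y": 0, "z": 0.105, "turn": -0.05}
    - {"x": -0.253, "y": 0, "z": 0.105, "turn": -0.05}
    - {"x": -0.152, "y": 0, "z": 0.064, "turn": -0.03}
    - {"x": 0, "y": 0, "z": 0, "turn": 0}

```text
t: 7.22
tool_pos: [445.9, 21.2, 214.8]
eef_rot: [0.468, -0.468, -0.53, 0.53]
contact_force: [-0.8, 1.1, 0.7]
grip_width: 0.2
```

```bash
python3 - <<'E'
from spoke import *
o=bot.observe();print(o['t'],o['tool_pos'],o['contact_force']);r=rot(o['eef_rot']);print(r[:,2],np.degrees(np.arctan2(r[1,2],r[0,2])))
p,out=tall()
H=np.array([498,5])
for a,u,w in out: d=w[:2]-H;print(a,u,w,np.degrees(np.arctan2(d[1],d[0])),np.hypot(*d))
cv2.imwrite('pics/t3.png',cv2.resize(p[140:250,225:340,::-1],None,fx=5,fy=5,interpolation=cv2.INTER_CUBIC))
E
```

```text
7.225 [445.8964946   21.15675943 214.78535794] [-0.77781631  1.12866052  0.69530208]
[-9.92264306e-01 -1.24143214e-01  9.58807886e-05] -172.86871979370972
129 [283.10077519 200.44186047] [505.5432364  -96.47006162  88.        ] -85.7484791549277 101.75005562623217
```

step_arm:
  plan:
    - {"x": -0.1, "y": 0, "z": 0.044, "turn": -0.02}
    - {"x": -0.1, "y": 0, "z": 0.044, "turn": -0.02}
    - {"x": -0.1, "y": 0, "z": 0.044, "turn": -0.02}
    - {"x": 0, "y": 0, "z": 0, "turn": 0}
    - {"x": 0.5, "y": 0, "z": 0, "turn": 0}
    - {"x": 0.5, "y": 0, "z": 0, "turn": 0}
    - {"x": 0, "y": -4, "z": 0, "turn": 0}
    - {"x": 0, "y": -5, "z": 0, "turn": 0}
    - {"x": 0, "y": -5, "z": 0, "turn": 0}
    - {"x": 0, "y": -5, "z": 0, "turn": 0}

```text
t: 8.52
tool_pos: [442.8, 28.2, 406.5]
eef_rot: [-0.451, 0.452, 0.544, -0.544]
contact_force: [1.0, 0.5, 0.0]
grip_width: -0.3
```

step_arm:
  plan:
    - {"x": -2.88, "y": 0, "z": -4.3, "turn": 0}
    - {"x": -2.88, "y": 0, "z": -4.3, "turn": 0}
    - {"x": -2.88, "y": 0, "z": -4.3, "turn": 0}
    - {"x": 0, "y": 0, "z": 0, "turn": 0}
    - {"x": 0, "y": 0, "z": 0, "turn": 0}

```text
t: 9.15
tool_pos: [585.3, -32.9, 404.1]
eef_rot: [0.452, -0.451, -0.544, 0.544]
contact_force: [-0.1, 0.2, -0.2]
grip_width: 0.1
```

```bash
python3 - <<'E'
from h import *
from workcell import bot,vision
o=bot.observe();print(o['t'],o['tool_pos'])
c=vision.get_calibration('wrist');p,d=vision.capture('wrist')
np.savez('w3.npz',p=p,d=d,**c)
cv2.imwrite('pics/w3.png',cv2.resize(p[:300,:,::-1],None,fx=1.5,fy=1.5,interpolation=cv2.INTER_CUBIC))
E
```

```text
9.15 [585.31505826 -32.91647313 404.08886265]
```

View pics/w3.png

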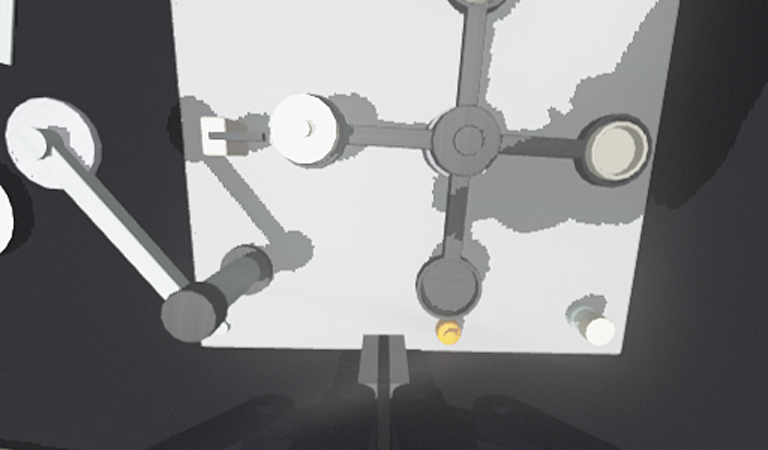

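```bash
cat > ana.py <<'E'
from h import *
def edge(c,a,b,z,w=4,s=1.5):
    g=cv2.cvtColor(c['p'],cv2.COLOR_RGB2GRAY).astype(np.float32)
    a,b=np.array(a)/s,np.array(b)/s;t=(b-a)/np.linalg.norm(b-a);n=np.array([-t[1],t[0]]);pts=[]
    for f in np.linspace(0,1,60):
        k=np.arange(-w,w+.1,.25);xy=(a+f*(b-a)+k[:,None]*n).astype(np.float32)
        v=cv2.GaussianBlur(cv2.remap(g,xy[None,:,0],xy[None,:,1],1),(5,1),0)[0]
        dv=np.abs(np.diff(v));i=dv.argmax()
        if dv[i]>3: pts.append(xy[i]+.125*n)
    W=ray(c,np.array(pts),z)[:,:2].astype(np.float32);l=cv2.fitLine(W,cv2.DIST_HUBER,0,.01,.01).ravel()
    r=np.abs((W-l[2:])@[-l[1],l[0]]).mean()
    return np.degrees(np.arctan2(l[1],l[0])).round(2),l[2:].round(1),len(pts),r.round(2)
E
python3 - <<'E'
from ana import *
c=dict(np.load('w3.npz'))
print('plateL',edge(c,(173,10),(202,335),12));print('plateB',edge(c,(260,347),(340,348),12),edge(c,(480,350),(610,352),12))
print('spL',edge(c,(350,126),(425,129),62));print('spR',edge(c,(505,136),(575,139),62))
print('spT r',edge(c,(489,20),(484,95),62),'spT l',edge(c,(466,20),(460,95),62));print('spB r',edge(c,(467,185),(464,245),62))
print('blade',edge(c,(210,132),(262,133),70,2),edge(c,(210,138),(262,139),70,2))
P={n:ray(c,np.array(u)/1.5,z)[0] for n,u,z in[('hub',(466,141),78),('knob',(309,128),97),('emp',(449,287),62),('panu',(614.5,149.5),62),('tip',(266,136),70)]}
for n in P:
    d=P[n]-P['hub'];print(n,P[n].round(1),np.degrees(np.arctan2(d[1],d[0])).round(2),np.hypot(*d[:2]).round(1))
E
```

```text
plateL (np.float32(9.39), array([ 513.2, -199. ], dtype=float32), 53, np.float32(0.45))
plateB (np.float32(-80.62), array([684. , -88.8], dtype=float32), 60, np.float32(0.24)) (np.float32(-80.35), array([650.7, 111.2], dtype=float32), 60, np.float32(0.24))
spL (np.float32(-76.57), array([497.2, -44. ], dtype=float32), 39, np.float32(1.13))
spR (np.float32(-82.67), array([486.1,  54.8], dtype=float32), 58, np.float32(0.89))
spT r (np.float32(7.62), array([447.4,   8.9], dtype=float32), 60, np.float32(0.52)) spT l (np.float32(7.34), array([449.4,  -9.9], dtype=float32), 60, np.float32(0.2))
spB r (np.float32(7.38), array([543.7,  15.7], dtype=float32), 60, np.float32(0.48))
blade (np.float32(-80.46), array([ 521.5, -150.3], dtype=float32), 20, np.float32(0.06)) (np.float32(-82.83), array([ 525.4, -144.3], dtype=float32), 32, np.float32(0.23))
hub [499.2   2.9  78. ] 0.0 0.0
knob [510.  -89.9  97. ] -83.31 93.4
emp [595.9  16.3  62. ] 7.9 97.6
panu [485.4 101.7  62. ] 97.91 99.8
tip [ 518.8 -120.2   70. ] -80.92 124.6
```

step_arm:
  plan:
    - {"x": 2.88, "y": 0, "z": 4.3, "turn": 0}
    - {"x": 2.88, "y": 0, "z": 4.3, "turn": 0}
    - {"x": 2.88, "y": 0, "z": 4.3, "turn": 0}
    - {"x": 0, "y": 5, "z": 0, "turn": 0}
    - {"x": 0, "y": 5, "z": 0, "turn": 0}
    - {"x": 0, "y": 5, "z": 0, "turn": 0}
    - {"x": 0, "y": 4, "z": 0, "turn": 0}
    - {"x": -0.4, "y": 0, "z": 0, "turn": 0}
    - {"x": -0.4, "y": 0, "z": 0, "turn": -0.035}
    - {"x": 0, "y": 0, "z": 0, "turn": 0}
    - {"x": 0, "y": 0, "z": 0, "turn": 0}

```text
t: 10.58
tool_pos: [445.0, 20.0, 216.2]
eef_rot: [-0.441, 0.443, 0.552, -0.551]
contact_force: [-0.6, -0.3, -0.0]
grip_width: 0.2
```

```bash
python3 - <<'E'
from h import *
from workcell import bot
o=bot.observe();r=rot(o['eef_rot']);print(o['t'],o['tool_pos'],r.round(4))
e=np.array([444.1,16.5])-o['tool_pos'][:2];print('x',e@r[:2,0],'z',e@r[:2,2],np.degrees(np.arctan2(r[1,2],r[0,2])))
E
```

```text
10.575 [445.01375929  20.00233837 216.1719628 ] [[-2.180e-01  2.200e-03 -9.759e-01]
 [ 9.759e-01 -3.000e-04 -2.180e-01]
 [-7.000e-04 -1.000e+00 -2.100e-03]]
x -3.218896971603321 z 1.655303948214202 -167.40813260307294
```

Push the remaining 3.2 mm slowly, then retract and look again.

step_arm:
  plan:
    - {"x": -0.1, "y": 0, "z": 0.08, "turn": 0}
    - {"x": -0.1, "y": 0, "z": 0.08, "turn": 0}
    - {"x": -0.07, "y": 0, "z": 0, "turn": 0}
    - {"x": -0.05, "y": 0, "z": 0, "turn": 0}
    - {"x": 0, "y": 0, "z": 0, "turn": 0}
    - {"x": 0, "y": 0, "z": 0, "turn": 0}

```text
t: 11.32
tool_pos: [443.7, 16.5, 214.7]
eef_rot: [0.442, -0.442, -0.552, 0.552]
contact_force: [-1.1, 1.0, 0.4]
grip_width: 0.0
```

step_arm:
  plan:
    - {"x": 0.5, "y": 0, "z": 0, "turn": 0}
    - {"x": 0.5, "y": 0, "z": 0, "turn": 0}
    - {"x": 0, "y": -4, "z": 0, "turn": 0}
    - {"x": 0, "y": -5, "z": 0, "turn": 0}
    - {"x": 0, "y": -5, "z": 0, "turn": 0}
    - {"x": 0, "y": -5, "z": 0, "turn": 0}
    - {"x": -2.88, "y": 0, "z": -4.3, "turn": 0}
    - {"x": -2.88, "y": 0, "z": -4.3, "turn": 0}
    - {"x": -2.88, "y": 0, "z": -4.3, "turn": 0}
    - {"x": 0, "y": 0, "z": 0, "turn": 0}
    - {"x": 0, "y": 0, "z": 0, "turn": 0}

```text
t: 12.7
tool_pos: [585.8, -29.5, 404.1]
eef_rot: [0.443, -0.441, -0.552, 0.552]
contact_force: [-0.2, 0.3, -0.2]
grip_width: -0.1
```

```bash
python3 - <<'E'
from h import *
from workcell import bot,vision
o=bot.observe();print(o['t'],o['tool_pos'])
c=vision.get_calibration('wrist');p,d=vision.capture('wrist')
np.savez('w4.npz',p=p,d=d,**c)
cv2.imwrite('pics/w4.png',cv2.resize(p[:300,:,::-1],None,fx=1.5,fy=1.5,interpolation=cv2.INTER_CUBIC))
E
```

```text
12.7 [585.7601541  -29.46147819 404.07280174]
```

View pics/w4.png

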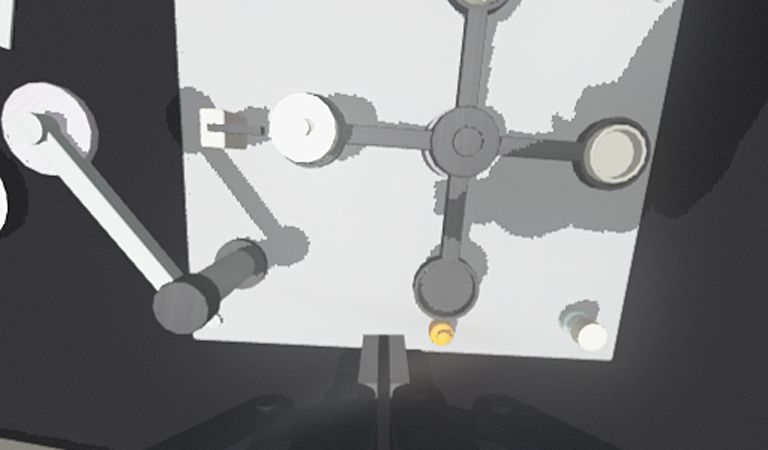

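```bash
python3 - <<'E'
from ana import *
c=dict(np.load('w4.npz'))
print('plateL',edge(c,(176,10),(193,330),12));print('plateB',edge(c,(230,341),(340,346),12),edge(c,(480,353),(605,359),12))
print('spT r',edge(c,(489,20),(484,95),62),'spT l',edge(c,(466,20),(461,95),62));print('spB r',edge(c,(467,185),(463,245),62))
print('blade',edge(c,(210,125),(262,128),70,2))
P={n:ray(c,np.array(u)/1.5,z)[0] for n,u,z in[('hub',(466,142),78),('knob',(308,127),97),('lid',(304,127.5),93),('emp',(446,287),62),('panu',(614,152),62),('tip',(265,130),70)]}
for n in P:
    d=P[n]-P['hub'];print(n,P[n].round(1),np.degrees(np.arctan2(d[1],d[0])).round(2),np.hypot(*d[:2]).round(1))
print('pivot',ray(c,np.array((181,303))/1.5,126)[0],'stub',ray(c,np.array((33,129))/1.5,130)[0],'mid',ray(c,np.array((110,217))/1.5,126)[0])
print(rot(c['rotation']).round(3),c['eye'])
E
```

```text
plateL (np.float32(9.5), array([ 543.9, -194. ], dtype=float32), 51, np.float32(0.33))
plateB (np.float32(-80.42), array([684.1, -89. ], dtype=float32), 60, np.float32(0.24)) (np.float32(-80.4), array([648.6, 123.6], dtype=float32), 60, np.float32(0.26))
spT r (np.float32(9.64), array([451.9,   8.8], dtype=float32), 60, np.float32(1.05)) spT l (np.float32(8.79), array([449.1, -11. ], dtype=float32), 60, np.float32(0.2))
spB r (np.float32(9.97), array([552.8,  18.8], dtype=float32), 59, np.float32(1.35))
blade (np.float32(-80.98), array([ 521.4, -148. ], dtype=float32), 20, np.float32(0.19))
hub [499.    3.5  78. ] 0.0 0.0
knob [512.1 -89.6  97. ] -81.97 94.1
lid [512.8 -92.5  93. ] -81.82 97.0
emp [595.   18.1  62. ] 8.63 97.2
panu [482.8 101.9  62. ] 99.35 99.7
tip [ 518.9 -120.1   70. ] -80.82 125.2
pivot [ 621.26051394 -137.95855304  126.        ] stub [ 544.18960432 -218.83935096  130.        ] mid [ 581.24031131 -180.27810823  126.        ]
[[-0.218  0.943  0.251]
 [ 0.976  0.211  0.056]
 [ 0.     0.258 -0.966]] [520.42000791 -44.05362642 372.49391461]
```

step_arm:
  plan:
    - {"x": 2.88, "y": 0, "z": 4.3, "turn": 0}
    - {"x": 2.88, "y": 0, "z": 4.3, "turn": 0}
    - {"x": 2.88, "y": 0, "z": 4.3, "turn": 0}
    - {"x": 0, "y": 5, "z": 0, "turn": 0}
    - {"x": 0, "y": 5, "z": 0, "turn": 0}
    - {"x": 0, "y": 5, "z": 0, "turn": 0}
    - {"x": 0, "y": 4, "z": 0, "turn": 0}
    - {"x": -0.4, "y": 0, "z": 0, "turn": 0}
    - {"x": -0.3, "y": 0, "z": 0, "turn": -0.012}
    - {"x": 0, "y": 0, "z": 0, "turn": 0}
    - {"x": 0, "y": 0, "z": 0, "turn": 0}

```text
t: 14.12
tool_pos: [443.8, 19.3, 216.1]
eef_rot: [-0.438, 0.44, 0.555, -0.554]
contact_force: [0.4, -0.1, -0.5]
grip_width: -0.1
```

```bash
python3 - <<'E'
from h import *
from workcell import bot
o=bot.observe();r=rot(o['eef_rot']);print(o['t'],o['tool_pos'],r.round(4))
e=np.array([443.5,15.7])-o['tool_pos'][:2];print('x',e@r[:2,0],'z',e@r[:2,2],np.degrees(np.arctan2(r[1,2],r[0,2])))
E
```

```text
14.125 [443.78994737  19.32533101 216.09245726] [[-2.300e-01  2.600e-03 -9.732e-01]
 [ 9.732e-01 -3.000e-04 -2.300e-01]
 [-9.000e-04 -1.000e+00 -2.500e-03]]
x -3.461442641267002 z 1.1160238400538094 -166.70247900997347
```

step_arm:
  plan:
    - {"x": -0.1, "y": 0, "z": 0.05, "turn": 0}
    - {"x": -0.1, "y": 0, "z": 0.05, "turn": 0}
    - {"x": -0.1, "y": 0, "z": 0, "turn": 0}
    - {"x": -0.05, "y": 0, "z": 0, "turn": 0}
    - {"x": 0, "y": 0, "z": 0, "turn": 0}
    - {"x": 0, "y": 0, "z": 0, "turn": 0}

```text
t: 14.88
tool_pos: [442.9, 15.9, 214.7]
eef_rot: [0.439, -0.439, -0.555, 0.555]
contact_force: [0.1, 0.6, 0.3]
grip_width: 0.0
```

step_arm:
  plan:
    - {"x": 0.5, "y": 0, "z": 0, "turn": 0}
    - {"x": 0.5, "y": 0, "z": 0, "turn": 0}
    - {"x": 0, "y": -4, "z": 0, "turn": 0}
    - {"x": 0, "y": -5, "z": 0, "turn": 0}
    - {"x": 0, "y": -5, "z": 0, "turn": 0}
    - {"x": 0, "y": -5, "z": 0, "turn": 0}
    - {"x": -2.88, "y": 0, "z": -4.3, "turn": 0}
    - {"x": -2.88, "y": 0, "z": -4.3, "turn": 0}
    - {"x": -2.88, "y": 0, "z": -4.3, "turn": 0}
    - {"x": 0, "y": 0, "z": 0, "turn": 0}
    - {"x": 0, "y": 0, "z": 0, "turn": 0}

```text
t: 16.25
tool_pos: [585.5, -28.5, 404.1]
eef_rot: [0.439, -0.438, -0.554, 0.555]
contact_force: [0.4, -0.0, 0.8]
grip_width: -0.4
```

```bash
python3 - <<'E'
from ana import *
from workcell import bot,vision
o=bot.observe();print(o['t'],o['tool_pos'],o['q'])
c=vision.get_calibration('wrist');p,d=vision.capture('wrist');c['p']=p
np.savez('w5.npz',d=d,**c)
cv2.imwrite('pics/w5.png',cv2.resize(p[:250,80:480,::-1],None,fx=2,fy=2,interpolation=cv2.INTER_CUBIC))
E
```

```text
16.25 [585.4927507  -28.45978275 404.071372  ] [-1.74476805e-01  3.94715808e-01 -9.32048973e-02  1.08497294e+00
  7.44859804e-05 -4.06916662e-01]
```

View pics/w5.png

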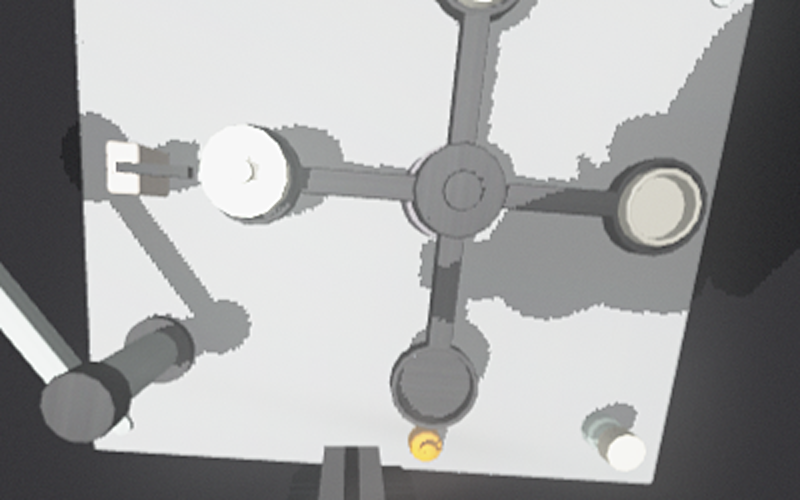

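```bash
python3 - <<'E'
from ana import *
c=dict(np.load('w5.npz'));c4=dict(np.load('w4.npz'))
f=lambda u:(u[0]+160,u[1])
print('spT l',edge(c,f((461,20)),f((454,130)),62,4,2),'plateL',edge(c,f((76,10)),f((94,420)),12,4,2),'blade',edge(c,f((122,161)),f((188,166)),70,2,2))
P={n:ray(c,np.array(f(u))/2,z)[0] for n,u,z in[('hub',(463,190),78),('knob',(249,169),97),('emp',(433,383),62),('panu',(661,204),62),('tip',(193,172),70)]}
for n in P:
    d=P[n]-P['hub'];print(n,P[n].round(1),np.degrees(np.arctan2(d[1],d[0])).round(2),np.hypot(*d[:2]).round(1))
# lid: bright blob centroid at z 93
g=c['p'][60:125,170:230].min(2);m=(g>250).astype(np.uint8)
n,l,s,ce=cv2.connectedComponentsWithStats(m);i=1+s[1:,4].argmax();print(s[i],ce[i]+[170,60]);w=ray(c,ce[i]+[170,60],92)[0];d=w-P['hub'];print(w,np.degrees(np.arctan2(d[1],d[0])))
E
```

```text
spT l (np.float32(8.81), array([446.1, -12. ], dtype=float32), 60, np.float32(0.21)) plateL (np.float32(9.44), array([ 543.3, -194. ], dtype=float32), 52, np.float32(0.34)) blade (np.float32(-80.33), array([ 521. , -146.8], dtype=float32), 18, np.float32(0.26))
hub [498.4   4.3  78. ] 0.0 0.0
knob [512.6 -90.2  97. ] -81.47 95.6
emp [594.6  18.5  62. ] 8.35 97.2
panu [481.3 103.   62. ] 99.86 100.1
tip [ 519.2 -120.1   70. ] -80.51 126.2
[41  6 12 26 30] [219.06666667  77.8       ]
[504.13822351 -79.80864846  92.        ] -86.10630275950523
```

step_arm:
  plan:
    - {"x": 2.88, "y": 0, "z": 4.3, "turn": 0}
    - {"x": 2.88, "y": 0, "z": 4.3, "turn": 0}
    - {"x": 2.88, "y": 0, "z": 4.3, "turn": 0}
    - {"x": 0, "y": 5, "z": 0, "turn": 0}
    - {"x": 0, "y": 5, "z": 0, "turn": 0}
    - {"x": 0, "y": 5, "z": 0, "turn": 0}
    - {"x": 0, "y": 4, "z": 0, "turn": 0}
    - {"x": -0.4, "y": 0, "z": 0, "turn": 0}
    - {"x": -0.3, "y": 0, "z": 0, "turn": -0.012}
    - {"x": 0, "y": 0, "z": 0, "turn": 0}
    - {"x": 0, "y": 0, "z": 0, "turn": 0}

```text
t: 17.68
tool_pos: [442.9, 18.6, 216.1]
eef_rot: [-0.435, 0.436, 0.558, -0.557]
contact_force: [-0.2, 0.3, 0.3]
grip_width: 0.2
```

```bash
python3 - <<'E'
from h import *
from workcell import bot
o=bot.observe();r=rot(o['eef_rot']);print(o['t'],o['tool_pos'],r.round(4))
e=np.array([442.7,15.1])-o['tool_pos'][:2];print('x',e@r[:2,0],'z',e@r[:2,2],np.degrees(np.arctan2(r[1,2],r[0,2])))
E
```

```text
17.675 [442.91487087  18.61331776 216.08082231] [[-2.417e-01  2.600e-03 -9.704e-01]
 [ 9.704e-01 -3.000e-04 -2.417e-01]
 [-9.000e-04 -1.000e+00 -2.500e-03]]
x -3.3572497616438217 z 1.0575655920199334 -166.01481431368518
```

step_arm:
  plan:
    - {"x": -0.1, "y": 0, "z": 0.05, "turn": 0}
    - {"x": -0.1, "y": 0, "z": 0.05, "turn": 0}
    - {"x": -0.1, "y": 0, "z": 0, "turn": 0}
    - {"x": -0.05, "y": 0, "z": 0, "turn": 0}
    - {"x": 0, "y": 0, "z": 0, "turn": 0}
    - {"x": 0, "y": 0, "z": 0, "turn": 0}

```text
t: 18.42
tool_pos: [442.1, 15.1, 214.7]
eef_rot: [0.435, -0.435, -0.557, 0.557]
contact_force: [-1.2, 1.2, 0.2]
grip_width: 0.0
```

step_arm:
  plan:
    - {"x": 0.5, "y": 0, "z": 0, "turn": 0}
    - {"x": 0.5, "y": 0, "z": 0, "turn": 0}
    - {"x": 0, "y": -4, "z": 0, "turn": 0}
    - {"x": 0, "y": -5, "z": 0, "turn": 0}
    - {"x": 0, "y": -5, "z": 0, "turn": 0}
    - {"x": 0, "y": -5, "z": 0, "turn": 0}
    - {"x": -2.88, "y": 0, "z": -4.0, "turn": 0}
    - {"x": -2.88, "y": 0, "z": -4.0, "turn": 0}
    - {"x": -2.88, "y": 0, "z": -4.0, "turn": 0}
    - {"x": 0, "y": 0, "z": 0, "turn": 0}
    - {"x": 0, "y": 0, "z": 0, "turn": 0}

```text
t: 19.8
tool_pos: [576.5, -29.6, 404.1]
eef_rot: [0.436, -0.435, -0.557, 0.558]
contact_force: [-0.2, 0.6, -1.2]
grip_width: -0.4
```

```bash
python3 - <<'E'
from ana import *
from workcell import bot,vision
o=bot.observe();print(o['t'],o['tool_pos'],o['q'])
c=vision.get_calibration('wrist');p,d=vision.capture('wrist');c['p']=p
np.savez('w6.npz',d=d,**c);print(rot(o['eef_rot']).round(3))
cv2.imwrite('pics/w6.png',cv2.resize(p[:300,:400,::-1],None,fx=2,fy=2,interpolation=cv2.INTER_CUBIC))
E
```

```text
19.8 [576.49815824 -29.64284289 404.14220978] [-1.79229983e-01  3.77945065e-01 -1.18251668e-01  1.07654712e+00
  4.18233689e-05 -4.23606196e-01]
[[-0.242 -0.002 -0.97 ]
 [ 0.97   0.    -0.242]
 [ 0.001 -1.     0.002]]
```

View pics/w6.png

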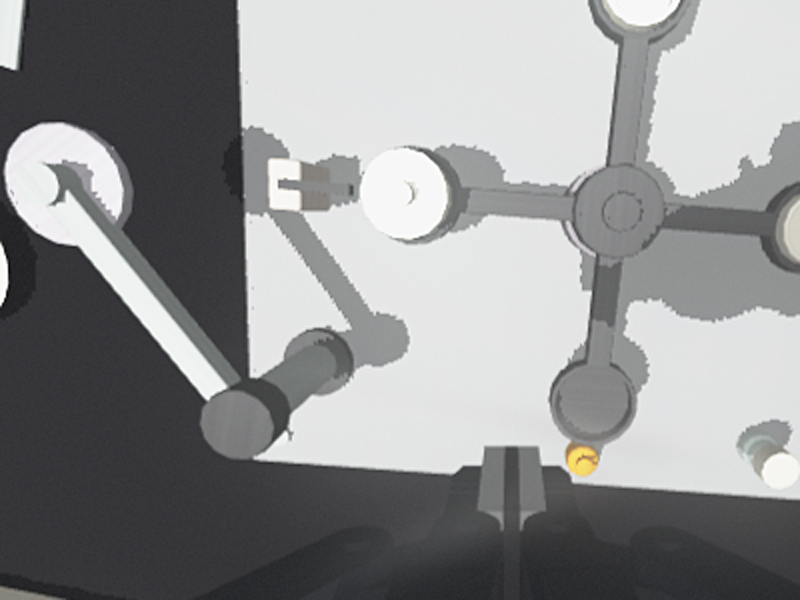

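```bash
python3 - <<'E'
from ana import *
c=dict(np.load('w6.npz'))
print('spT l',edge(c,(623,55),(615,150),62,4,2),'plateL',edge(c,(239,10),(249,360),12,4,2))
P={n:ray(c,np.array(u)/2,z)[0] for n,u,z in[('hub',(622,211),78),('knob',(412,193),97),('lid',(405,194),93),('emp',(593,400),62),('tip',(355,189),70),('blroot',(280,184),70),('pivot',(240,424),126),('stub',(45,185),130),('armmid',(150,290),126)]}
for n in P:
    d=P[n]-P['hub'];print(n,P[n].round(1),np.degrees(np.arctan2(d[1],d[0])).round(2),np.hypot(*d[:2]).round(1))
u=np.array([np.sin(np.radians(9.5)),-np.cos(np.radians(9.5))]);nrm=np.array([-u[1],u[0]])
for n in('knob','lid','hub'): print(n,'perp to blade axis',(P[n]-P['tip'])[:2]@nrm,(P[n]-P['blroot'])[:2]@nrm)
E
```

```text
spT l (np.float32(10.58), array([445.4, -12.6], dtype=float32), 60, np.float32(0.23)) plateL (np.float32(9.41), array([ 547.1, -193.5], dtype=float32), 60, np.float32(0.22))
hub [498.1   4.4  78. ] 0.0 0.0
knob [513.7 -89.   97. ] -80.53 94.7
lid [514.9 -92.5  93. ] -80.19 98.4
emp [594.1  20.   62. ] 9.24 97.2
tip [ 518.6 -119.8   70. ] -80.61 125.9
blroot [ 525.  -154.6   70. ] -80.41 161.2
pivot [ 623.7 -136.6  126. ] -48.31 188.8
stub [ 544.2 -219.3  130. ] -78.37 228.4
armmid [ 575.6 -179.2  126. ] -67.12 199.2
knob perp to blade axis 0.19589605487680822 -0.3065505419181418
lid perp to blade axis 0.7833578705284598 0.28091127373350944
hub perp to blade axis 0.24901091577287668 -0.25343568102207836
```

step_arm:
  plan:
    - {"x": -4.53, "y": 0, "z": 0.27, "turn": 0}
    - {"x": -4.53, "y": 0, "z": 0.27, "turn": 0}
    - {"x": -4.53, "y": 0, "z": 0.27, "turn": 0}
    - {"x": -4.53, "y": 0, "z": 0.27, "turn": 0}
    - {"x": 0, "y": 0, "z": 0, "turn": -0.14}
    - {"x": 0, "y": 0, "z": 0, "turn": -0.14}
    - {"x": 0, "y": 0, "z": 0, "turn": -0.14}
    - {"x": 0, "y": 0, "z": 0, "turn": -0.14}
    - {"x": 0, "y": 4.2, "z": 0, "turn": 0}
    - {"x": 0, "y": 4.2, "z": 0, "turn": 0}
    - {"x": 0, "y": 4.1, "z": 0, "turn": 0}
    - {"x": 0, "y": 0, "z": 0, "turn": 0}

```text
t: 21.35
tool_pos: [608.2, -206.9, 277.1]
eef_rot: [-0.267, 0.262, 0.656, -0.656]
contact_force: [0.2, -0.0, -0.3]
grip_width: -0.3
```

```bash
python3 - <<'E'
from h import *
from workcell import bot
o=bot.observe();r=rot(o['eef_rot']);print(o['t'],o['tool_pos'],r.round(3),o['q'],o['contact_force'])
e=o['tool_pos'][:2]-np.array([623,-137]);print('x',e@r[:2,0],'z',e@r[:2,2],np.degrees(np.arctan2(r[1,2],r[0,2])))
E
```

```text
21.35 [ 608.18791804 -206.88692688  277.09082758] [[-0.721 -0.007 -0.693]
 [ 0.693  0.003 -0.721]
 [ 0.007 -1.     0.002]] [-4.42708168e-01  5.99161939e-01 -9.75885578e-02  8.81321095e-01
 -1.13608668e-05 -1.24753414e+00] [ 0.21034854 -0.02613181 -0.34821514]
x -37.77254940006306 z 60.636626861926736 -133.886407321978
```

step_arm:
  plan:
    - {"x": 0.6, "y": -0.3, "z": 0, "turn": 0}
    - {"x": 0.6, "y": 0, "z": 0, "turn": 0}
    - {"x": 0.3, "y": 0, "z": 0, "turn": 0}
    - {"x": 0.491, "y": 0, "z": 0.149, "turn": 0.08}
    - {"x": 0.491, "y": 0, "z": 0.149, "turn": 0.08}
    - {"x": 0.491, "y": 0, "z": 0.149, "turn": 0.08}
    - {"x": 0.491, "y": 0, "z": 0.149, "turn": 0.08}
    - {"x": 0.491, "y": 0, "z": 0.149, "turn": 0.08}
    - {"x": 0.491, "y": 0, "z": 0.149, "turn": 0.08}
    - {"x": 0.491, "y": 0, "z": 0.149, "turn": 0.08}
    - {"x": 0.491, "y": 0, "z": 0.149, "turn": 0.08}
    - {"x": 0, "y": 0, "z": 0, "turn": 0}

```text
t: 22.85
tool_pos: [570.1, -170.3, 283.5]
eef_rot: [-0.457, 0.457, 0.54, -0.539]
contact_force: [-0.6, 0.1, -0.5]
grip_width: -0.0
```

```bash
python3 - <<'E'
from h import *
from workcell import bot,vision
o=bot.observe();r=rot(o['eef_rot']);print(o['t'],o['tool_pos'],o['q'],o['contact_force'])
e=o['tool_pos'][:2]-np.array([623,-137]);print('x',e@r[:2,0],'z',e@r[:2,2],np.degrees(np.arctan2(r[1,2],r[0,2])))
p,d=vision.capture('wrist');t,_=vision.capture('top')
im=np.hstack([p[:, 60:450],cv2.resize(t[125:265,210:355],(396,384),interpolation=cv2.INTER_CUBIC)])
cv2.imwrite('pics/w7.png',im[...,::-1])
E
```

```text
22.85 [ 570.1061707  -170.32289059  283.52005056] [-4.14346799e-01  5.09948020e-01 -2.38146672e-01  8.21710663e-01
  7.79882757e-05 -5.79716067e-01] [-0.60902666  0.13331136 -0.52092415]
x -24.161093675986667 z 57.65771646534786 -170.52502473109382
```

View pics/w7.png

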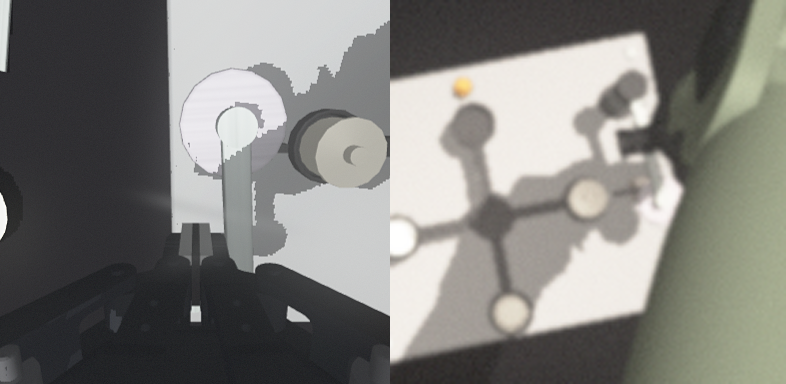

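step_arm:
  plan:
    - {"x": 0.35, "y": 0, "z": 0.134, "turn": 0.06}
    - {"x": 0.35, "y": 0, "z": 0.134, "turn": 0.06}
    - {"x": 0.35, "y": 0, "z": 0.134, "turn": 0.06}
    - {"x": 0.35, "y": 0, "z": 0.134, "turn": 0.06}
    - {"x": 0.35, "y": 0, "z": 0.134, "turn": 0.06}
    - {"x": 0.35, "y": 0, "z": 0.134, "turn": 0.06}
    - {"x": 0.35, "y": 0, "z": 0.134, "turn": 0.06}
    - {"x": 0.35, "y": 0, "z": 0.134, "turn": 0.06}
    - {"x": 0, "y": 0, "z": 0, "turn": 0}

```text
t: 24.08
tool_pos: [561.0, -142.3, 283.0]
eef_rot: [-0.572, 0.572, 0.416, -0.415]
contact_force: [-0.3, -0.0, -0.7]
grip_width: -0.1
```

step_arm:
  plan:
    - {"x": 0.12, "y": 0, "z": 0.045, "turn": 0.02}
    - {"x": 0.12, "y": 0, "z": 0.045, "turn": 0.02}
    - {"x": 0, "y": 0, "z": 0, "turn": 0}

```text
t: 24.45
tool_pos: [560.8, -139.7, 282.9]
eef_rot: [-0.58, 0.581, 0.404, -0.404]
contact_force: [0.7, -1.1, 0.2]
grip_width: 0.5
```

```bash
python3 - <<'E'
from h import *
from workcell import bot,vision
o=bot.observe();r=rot(o['eef_rot']);print(o['t'],o['tool_pos'],o['contact_force'],o['q'][5])
e=o['tool_pos'][:2]-np.array([623,-137]);print('x',e@r[:2,0],'z',e@r[:2,2],np.degrees(np.arctan2(r[1,2],r[0,2])))
E
```

```text
24.45 [ 560.79651842 -139.73320821  282.86054187] [ 0.73037262 -1.14162468  0.2366429 ] -0.01621990151620137
x -24.22335046829028 z 57.35828232237562 159.62080935891652
```

step_arm:
  plan:
    - {"x": 0.12, "y": 0, "z": 0.045, "turn": 0.02}
    - {"x": 0.1, "y": 0, "z": 0, "turn": 0}
    - {"x": 0, "y": 0, "z": 0, "turn": 0}

```text
t: 24.82
tool_pos: [561.1, -137.4, 282.7]
eef_rot: [0.585, -0.584, -0.398, 0.398]
contact_force: [-0.1, -1.2, 0.4]
grip_width: -0.3
```

step_arm:
  plan:
    - {"x": 0.1, "y": 0, "z": 0, "turn": 0}
    - {"x": 0, "y": 0, "z": 0, "turn": 0}

```text
t: 25.08
tool_pos: [561.4, -136.5, 282.7]
eef_rot: [0.585, -0.584, -0.398, 0.398]
contact_force: [-0.1, -0.5, 0.3]
grip_width: -0.1
```

step_arm:
  plan:
    - {"x": 0.1, "y": 0, "z": 0, "turn": 0}
    - {"x": 0, "y": 0, "z": 0, "turn": 0}

```text
t: 25.32
tool_pos: [561.7, -135.5, 282.7]
eef_rot: [0.585, -0.584, -0.398, 0.398]
contact_force: [-0.7, 0.3, -0.7]
grip_width: -0.3
```

step_arm:
  plan:
    - {"x": 0.1, "y": 0, "z": 0, "turn": 0}
    - {"x": 0.1, "y": 0, "z": 0, "turn": 0}
    - {"x": 0, "y": 0, "z": 0, "turn": 0}

```text
t: 25.7
tool_pos: [562.5, -133.7, 282.7]
eef_rot: [0.585, -0.584, -0.398, 0.398]
contact_force: [-0.7, 0.0, -0.0]
grip_width: -0.2
```

step_arm:
  plan:
    - {"x": 0.1, "y": 0, "z": 0, "turn": 0}
    - {"x": 0, "y": 0, "z": 0, "turn": 0}

```text
t: 25.95
tool_pos: [562.7, -133.2, 282.7]
eef_rot: [-0.584, 0.585, 0.397, -0.398]
contact_force: [-2.0, -3.5, -0.2]
grip_width: -0.0
```

step_arm:
  plan:
    - {"x": 0.1, "y": 0, "z": 0, "turn": 0}
    - {"x": 0, "y": 0, "z": 0, "turn": 0}

```text
t: 26.2
tool_pos: [562.9, -132.9, 282.7]
eef_rot: [-0.584, 0.585, 0.396, -0.399]
contact_force: [-3.2, -6.0, 0.2]
grip_width: -0.0
```

step_arm:
  plan:
    - {"x": -0.3, "y": 0, "z": 0, "turn": 0}
    - {"x": -0.8, "y": 0, "z": 0, "turn": 0}
    - {"x": -1.5, "y": 0, "z": 0, "turn": 0}
    - {"x": 0, "y": -4, "z": 0, "turn": 0}
    - {"x": 0, "y": -5, "z": 0, "turn": 0}
    - {"x": 0, "y": -5, "z": 0, "turn": 0}
    - {"x": 0, "y": 0, "z": -4, "turn": 0}
    - {"x": 0, "y": 0, "z": -4, "turn": 0}
    - {"x": 0, "y": 0, "z": 0, "turn": 0}
    - {"x": 0, "y": 0, "z": 0, "turn": 0}

```text
t: 27.45
tool_pos: [627.5, -185.8, 422.2]
eef_rot: [0.585, -0.584, -0.397, 0.398]
contact_force: [-0.8, -0.4, 0.1]
grip_width: -0.1
```

```bash
python3 - <<'E'
from ana import *
from workcell import bot,vision
o=bot.observe();print(o['t'],o['tool_pos'],o['contact_force'])
c=vision.get_calibration('wrist');p,d=vision.capture('wrist');c['p']=p
np.savez('w8.npz',d=d,**c)
s,_=vision.capture('scene');cv2.imwrite('pics/s8.png',s[...,::-1])
im=np.vstack([cv2.resize(p[:260],(512,260)),s[110:310]])
cv2.imwrite('pics/w8.png',cv2.resize(im[...,::-1],None,fx=1.3,fy=1.3,interpolation=cv2.INTER_CUBIC))
E
```

```text
27.45 [ 627.46546354 -185.78632561  422.22916537] [-0.75461203 -0.42696528  0.11493794]
```

View pics/w8.png

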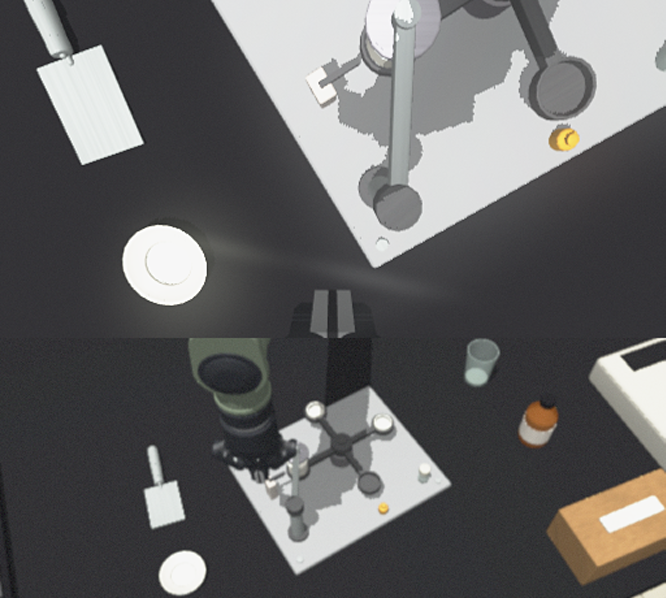

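```bash
python3 - <<'E'
from ana import *
from workcell import bot,vision
c=dict(np.load('w8.npz'));s=1.3
P={n:ray(c,np.array(u)/s,z)[0] for n,u,z in[('stub',(404,16),130),('pivot',(398,208),126),('emp',(562,86),62)]}
for n in P:print(n,P[n].round(1))
d=P['stub']-P['pivot'];print(np.degrees(np.arctan2(d[1],d[0])),np.hypot(*d[:2]))
d=P['emp'][:2]-[498.3,4];print('spoke',np.degrees(np.arctan2(d[1],d[0])),np.hypot(*d))
print(bot.observe()['contact_force']);bot.job_done()
E
```

```text
stub [516.1 -97.  130. ]
pivot [ 623.6 -137.4  126. ]
emp [594.3  17.7  62. ]
159.43850720836727 114.82042043518867
spoke 8.145340195726801 96.94319070856223
[-0.01701034  0.44838914 -0.41357358]
the job is handed in; nothing more can be done
```

I turned the turntable about 59° anticlockwise, pushing on one spoke with the closed fingertips and nudging it three times at the end. I then pushed the cover arm round until it met its stop, where the contact force rose to about 7 N. I backed off and handed the job in at about 27.5 s with nothing touching.

- **Crucible:** before I moved the cover, the crucible's knob was within about 0.3 mm of the blade's line and the lid's centre within about 0.8 mm.
- **Cover:** the disc's stub measured about (516, -97), against an estimated station point of (515, -94). That is about 3 mm, close to my measuring error.
- **Other objects:** in the last pictures the bystanders and pans looked undisturbed; I did not measure them.
- **Readings that disagreed:** spoke angles ranged from 8.1° to 10.6° against a target of 9.5°. The lowest came from the last picture, taken at a slant, from a single point I picked by eye. I relied on the crucible-to-blade alignment, which I did not measure again once the cover was over it.

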